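Fetch the lodged attenuator with the reacher

ROBOT

A 6-joint arm with a two-finger parallel gripper is mounted at the origin on the work surface. World frame = base frame: x ahead of the robot, y to its left, z up, the work surface at z = 0. Lengths are in mm, angles in rad, forces in N, time in s.
With the tool pointing down it reaches from about 275 to 750 mm from the base axis. Payload 10.2 kg.
Tool frame: the origin (TCP) lies at the very end of the fingers, on their centre line; the grasp point (between the pads) lies 19 mm behind it (ctrl.hold_point_z is the distance from the TCP to the grasp point, in mm); z points along the fingers, y is the direction in which the jaws open and shut (so a half turn about z gives the same grasp; the last joint's range is limited). The gripper opens to 85 mm and grips with 20 to 120 N. Pads are 22 mm wide; open, the fingers measure 114 mm over their backs; the gripper's body (76 mm by 85 mm) begins 54 mm behind the grasp point. The pads swing forward as they close: fully open they stand 13 mm farther back than shut.
Start: joints at [-1.353, 0.313, 1.498, -0, 1.331, -0.223], TCP at [223.987, -474.827, 209.394] pointing down, gripper open.
Joint ranges: [-2.94, 2.94], [-0.97, 2.17], [0.19, 2.56], [-1.23, 4.37], [0.02, 3.11], [-2.88, 2.88]. Speed limits (rad/s): [2.39, 2.39, 3.01, 3.14, 3.14, 3.14].

INTERFACE

Orientations are given as a unit quaternion [w, x, y, z].
In Python, from rig import readout, cams, workorder, spotter, ctrl gives the robot as it stands.
- The arm moves only by the tool step_arm, never from a script. Its argument "plan" is text: rows parted by semicolons, each of 5 numbers parted by spaces: the shift along the tool's x, y, z in cm, then the turn about the tool's z in degrees, then the opening in per cent of the stroke, from 0 (shut) to 100 (fully open). In form: x y z twist gripper; .... A call has 1 to 10 rows; each row is the pose to reach, as a shift and turn from the pose commanded when the call began, along the tool's axes at that moment; what a row does not reach only later rows make up. A row lasts 1/10 s, in which the tool goes at most 50 mm and 8.59 degrees, less where a joint would pass 70% of its speed; a pose out of reach is approached as far as the arm can. A call with a gripper value outside its range is refused whole. The fingers move at their own pace and stop on an object; "grip_force" is the grip in N (left out, the last holds). Time passes only in rows, so rows that repeat a pose let the fingers close. It gives the time, the measured TCP pose, the force and the opening at its end, in the units of the state.
- readout.sense(): the state, without advancing time (a new reading comes with each control period).
- cams.capture(name): name is "scene" or "top" or "wrist"; returns (picture, depth): 420x560x3 uint8, red, green, blue; 420x560 float32, mm along the optical axis (not along the pixel's ray), 0 where there is no reading.
- cams.camera_info(name): a dict with "vfov" (degrees; the focal length in pixels is half the picture's height over the tangent of half this angle, whatever the lens; pixels are square), "cx", "cy" (the principal point, pixels), "k1" (the pictures are not rectified: a ray, as slopes to the right and down, at radius r is drawn at 1 + k1 r^2 times it, then the intrinsics apply), "rvec" (rotation vector, rad) and "tvec" (3), from world to camera coordinates, as OpenCV has them. Camera axes: x right, y down, z forward; pixel columns grow to the right and rows downward; lengths in mm; the calibration is good to about 2 mm. A picture is of the moment at which its call begins: read the wrist's pose just before it. camera_info takes no time and is no camera call; for the wrist camera it gives the pose at the moment of the call.
- workorder.finish_job(): hands the job in, once; it reports no verdict.
Trained networks look in the newest picture that a camera, given by its name, has taken for a name from the list of things; names that differ only in an ending like _2 or _b are one class to them, and where a whole thing is asked for, a point or a joint stands for the part that bears it (a point fixed in the world has none). Each returns a list of dicts, best first, with "conf" (0 to 1); they miss things now and then, are a little off and sometimes report something else, mostly with a low value. They report only what shows in the picture. A call takes as long as a camera call. They do not tell look-alikes from the thing itself.
- spotter.regions_of(camera, target): "pixels" (420x560 bool, what is visible of it) and "extent" ([centre column, centre row, width, height] in pixels, round what is visible of it).
The state is a dict: "time_s": time; "joints": joint angles; "dq": joint speeds; "tau": joint torques, N m; "eef_pos": TCP position; "ee_rot": TCP orientation; "force": force on the tool from outside, world axes, zero at the start; "wrist_torque": the same for the moment, N m; "grip_width": opening from 0.0 (shut) to 1.0 (fully open).
Only numpy, scipy, OpenCV 4.12 (cv2) and the standard library are available. Lean on these libraries where they do the work, as an engineer would, in place of code of your own. Each camera call takes 0.05 s, during which the arm holds its last target. There are 200 camera calls.

TASK

An attenuator block has got lodged under the low clear shelf, out of reach of the fingers. Take the reacher by its pistol grip, slip its open jaws over the block's front end and squeeze the trigger just firmly enough to hold it (the block is delicate, so do not crush it, and do not ram the shelf), draw it straight out, set it down gently so that it rests flat and wholly on the rubber mat, then let it go and stand the reacher back on its sole, away from the block. Leave the tub, the bottle and the screwdriver alone.

Things in the scene. Friction and masses are not known exactly. Their poses are not given: they have to be found in the camera images.
- reacher: pistol-grip reacher, 0.35 kg, standing on a grey sole plate 120 x 56 x 6 mm. Origin: underside of the sole, midway fore and aft between the outer faces of grip post and trigger; x forward along the shaft to the jaws, z up. Sole from x = -50 to 70 mm; shaft 16 mm wide, top at z = 21 mm (25 under the grip), nose block 52 mm wide, top at z = 30 mm. Jaw tips at x = 200 mm
- handle (a point): middle of the pistol grip, 70 mm above the reacher's origin. Black fixed post behind (outer face 29 mm behind this), grey trigger post in front (29 mm ahead when free), each 26 mm wide, tops 93 mm above the sole. Pinch both from above, closing along the reacher's x: 58 mm across when free, 39 to 44 mm with the jaws on the block. As the trigger goes in by s, evenly closing fingers carry the reacher forward s/2
- trigger (a joint): trigger travel towards the grip post, m: 0 free, jaws open; at most 0.025. The jaw pads are worn, so they meet the 26 mm block anywhere between 0.014 and 0.019: feel for it. Spring-returned: 6 N of squeeze starts it, 8 to 9 N brings the pads to the block; beyond that each pad presses about 0.45 N per N of squeeze. Held under 6 N the jaws stay open. Drawing the block out adds to the squeeze
- jaw_mid (a point): midway between the middles of the jaw pads, 180 mm ahead of and 16 mm above the reacher's origin. Rubber pads 40 mm long (160 to 200 mm ahead of the origin), z = 5 to 27 mm. New and free, they stand 42 mm (back) to 56 mm (tips) apart, each up to 3.5 mm further out by wear, 82 mm over all at the tips; about parallel when 26 mm apart
- jaw_l: the reacher's left jaw; origin on its hinge, 115 mm ahead of and 18 mm left of the reacher's origin, 16 mm up
- jaw_r: the reacher's right jaw; origin on its hinge, 115 mm ahead of and 18 mm right of the reacher's origin, 16 mm up
- attenuator: aluminium block with a black top plate, 64 (x) x 26 (y) x 24 (z) mm, about 120 g; brass port 5 mm long on its front end. Origin: centre of its underside; -x points out of the shelf's mouth. At first its back end is pinched between two rubber buffers (3.3 N each); its front 33 to 45 mm stand free. Each pad must press about 2.5 N to draw it out; over 8 N crushes it
- att_front (a point): centre of the block's front end face (32 mm along its -x, 12 mm up)
- att_back (a point): centre of the block's back end face (32 mm along its +x, 12 mm up)
- riser: low clear-topped shelf, fixed: 160 (x) x 200 (y) x 56 (z) mm, aluminium walls 12 mm thick at both sides and back, open at its -x side (mouth); inside 176 mm wide, 50 mm high. Origin: centre of its footprint; +x points inwards. Inside, either side of the centre line, two rubber buffers sprung sideways: x = 12 to 38 mm, |y| = 13 to 37 mm, z = 8 to 38 mm
- mouth (a point): centre of the shelf's mouth, 80 mm along -x from its origin, 25 mm up
- mat: thin black rubber mat, fixed on the bench, 140 (x) x 140 (y) x 2 mm; origin: centre of its underside
- tub: clear open plastic tub, 70 x 100 x 50 mm; bystander; origin: centre of its underside
- bottle: small white plastic bottle, 44 mm across, 100 mm tall; bystander; origin: centre of its underside
- screwdriver: screwdriver lying on the bench, 150 mm long; bystander; x along it
There are look-alikes about, which are no part of the job. Of the things shaped like the mat, the black one is meant.

How it is judged:
By the outcome, as a careful person would: the job done as asked, in the order asked, and still so for the second after the job is handed in, with the robot touching nothing.
It also fails if it takes over 58 s, if anything falls off the work surface, if the arm or the gripper's body presses on something with over 40 N, if the wrist force passes 120 N, or if a joint passes its speed limit or range.

## Working session

There is one attempt and no reset: what is moved stays moved. The work goes in short steps, Python scripts to look and compute and a tool call to move; the robot and the scene stay as the last step left them, time stands still between calls to the robot, and variables do not carry over. Pictures are saved under pics/ and viewed, about 8 in all and at most 12, crops included, and the job is handed in when it is done.

Besides the shell and the picture viewer there is one more tool, called after "Call:" by a JSON object that holds its "method" and its "body", one argument or row to a line. step_arm: Moves the arm, as the interface text tells. Its arguments: {"type":"object","properties":{"plan":{"type":"string"},"grip_force":{"type":"number"}},"required":["plan"]}

```bash
ls; mkdir -p pics; cat > h.py <<'E'
import numpy as np, cv2
from rig import readout, cams, workorder, spotter, ctrl
def cal(n):
    c=cams.camera_info(n); f=210/np.tan(np.radians(c['vfov'])/2)
    R=cv2.Rodrigues(np.array(c['rvec'],float))[0]; t=np.array(c['tvec'],float)
    K=np.array([[f,0,c['cx']],[0,f,c['cy']],[0,0,1]]); return K,np.array([c['k1'],0,0,0.]),R,t
def und(uv,C):
    K,k,R,t=C; return cv2.undistortPoints(np.array(uv,float).reshape(-1,1,2),K,k).reshape(-1,2)
def onz(uv,z,C):
    K,k,R,t=C; n=und(uv,C); d=np.c_[n,np.ones(len(n))]@R; o=-R.T@t
    return o+d*((z-o[2])/d[:,2])[:,None]
def cloud(uv,dep,C):
    K,k,R,t=C; n=und(uv,C); uv=np.array(uv).astype(int); z=dep[uv[:,1],uv[:,0]]
    return ((np.c_[n,np.ones(len(n))]*z[:,None])-t)@R, z>0
def proj(P,C):
    K,k,R,t=C; return cv2.projectPoints(np.array(P,float).reshape(-1,1,3),cv2.Rodrigues(R)[0],t,K,k)[0].reshape(-1,2)
def save(im,n): cv2.imwrite('pics/'+n,im[:,:,::-1])
E
python3 - <<'E'
from h import *
print(readout.sense()); print(ctrl.hold_point_z)
ims=[]
for n in ['top','scene']:
    im,d=cams.capture(n); np.savez(n+'.npz',im=im,d=d); save(im,n+'0.png'); C=cal(n); print(n,-C[2].T@C[3],C[0][0,0])
    for t in ['reacher','attenuator','riser','mat','tub','bottle','screwdriver']:
        for r in spotter.regions_of(n,t)[:3]:
            v,u=np.nonzero(r['pixels']); P,ok=cloud(np.c_[u,v],d,C); P=P[ok]
            print(t,round(r['conf'],2),np.round(r['extent']),np.round(np.median(P,0)) if len(P) else '')
E
```

```text
pics
{'time_s': 0.0, 'joints': array([-1.35338865e+00,  3.13464539e-01,  1.49838925e+00,  9.24604648e-06,
        1.33100530e+00, -2.23403387e-01]), 'dq': array([ 0.00036071, -0.00034344, -0.00039833, -0.00079796,  0.00068278,
       -0.00117874]), 'tau': array([-1.01173031e-03, -4.12268972e+01, -2.59748286e+01, -2.40959962e-04,
        4.14621973e-03, -1.95565633e-05]), 'eef_pos': array([ 223.93419602, -474.55133299,  208.84565955]), 'ee_rot': array([-6.33199794e-04,  9.75808915e-01,  2.18624244e-01,  6.38831926e-06]), 'force': array([ 0.06191196, -0.39057017,  0.46837524]), 'wrist_torque': array([-0.00317029, -0.03150083, -0.03494102]), 'grip_width': 0.9971557965322846}
18.700000000000003
top [ 458.96660339   -7.46066732 1045.07345142] 402.0512134633038
reacher 0.67 [342. 253. 102.  36.] [ 467. -216.   23.]
riser 0.69 [149. 235.  80.  88.] [498. 298.  56.]
riser 0.53 [342. 250.  98.  31.] [ 468. -217.   23.]
mat 0.97 [337. 326.  73.  76.] [ 289. -183.    3.]
mat 0.84 [274. 214.  62.  60.] [568. -14.   3.]
mat 0.63 [181. 116.  54.  57.] [822. 244.   2.]
tub 0.79 [248. 140.  36.  30.] [761.  62.   6.]
bottle 0.7 [411. 182.  21.  21.] [ 660. -355.   69.]
screwdriver 0.55 [337. 158.  47.  18.] [ 724. -185.   22.]
scene [1203.68278818  461.46125565  683.56754087] 411.8393842262188
reacher 0.6 [244. 188.  82.  60.] [ 476. -215.   22.]
reacher 0.51 [257. 205.  22.  23.] [ 510. -100.   21.]
attenuator 0.59 [271. 237.  74.  48.] [576. -11.   2.]
riser 0.69 [402. 264. 108. 102.] [538. 308.  56.]
mat 0.88 [281. 169.  56.  30.] [ 293. -180.    2.]
mat 0.76 [271. 236.  75.  52.] [574. -11.   2.]
tub 0.92 [250. 289.  56.  54.] [750.  59.  23.]
bottle 0.81 [145. 196.  19.  32.] [ 675. -352.   52.]
screwdriver 0.89 [181. 247.  42.  30.] [ 732. -177.   20.]
screwdriver 0.28 [250. 289.  56.  51.] [751.  59.  23.]
```

```bash
python3 - <<'E'
from h import *
im=np.load('top.npz')['im']; save(cv2.resize(im[75:375,90:450],None,fx=2.2,fy=2,interpolation=cv2.INTER_CUBIC) if 0 else cv2.resize(im[85:375,90:450],(720,580),interpolation=cv2.INTER_CUBIC),'a.png')
E
```

```text
(no output)
```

View pics/a.png

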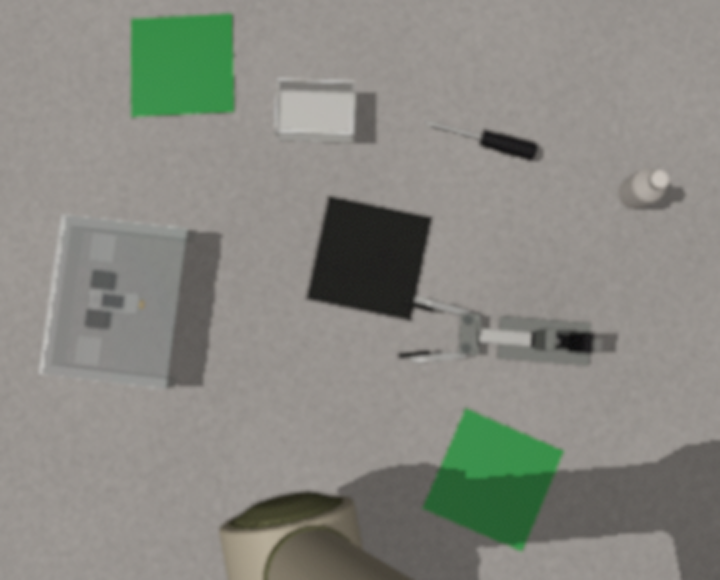

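The top view shows the reacher (crop ~535,340) pointing left along +y. The shelf's mouth faces it, with the block's brass port at about (140,303). The black mat is at (370,258); the green ones are decoys. Next I'll measure these.

```bash
python3 - <<'E'
from h import *
z=np.load('top.npz'); im,d=z['im'],z['d']; C=cal('top')
v,u=np.mgrid[:420,:560]; uv=np.c_[u.ravel(),v.ravel()]; P,ok=cloud(uv,d,C); P=P.reshape(420,560,3)
def rect(m,zz):
    v,u=np.nonzero(m); Q=onz(np.c_[u,v],zz,C)[:,:2].astype(np.float32); r=cv2.minAreaRect(Q); print(len(u),np.round(r[0],1),np.round(r[1],1),round(r[2],2), np.round(cv2.boxPoints(r)).tolist())
box=lambda a,b,c,e:(u>=a)&(u<=b)&(v>=c)&(v<=e)
print('riser'); rect(box(105,195,185,285)&(P[...,2]>48)&(P[...,2]<64),56)
print('mat'); m=(im.max(2)<60)&box(235,310,175,250); n,l,s,_=cv2.connectedComponentsWithStats(m.astype(np.uint8)); rect(l==1+np.argmax(s[1:,4]),2)
# crop pixel -> image: u=90+c/2, v=85+r/2
f=lambda L:[(90+a/2,85+b/2) for a,b in L]
print('sole front/back edges', np.round(onz(f([(497,338),(592,342)]),6,C)))
print('shaft/nose',np.round(onz(f([(482,337),(532,339)]),23,C)),'nose',np.round(onz(f([(472,332)]),30,C)))
print('tips',np.round(onz(f([(413,302),(398,355)]),20,C)))
print('block front/port, plate',np.round(onz(f([(138,303),(141,303)]),12,C)),np.round(onz(f([(101,301),(124,301)]),24,C)))
a=cv2.resize(im[180:290,100:210],(600,600),interpolation=cv2.INTER_CUBIC); b=0
save(a,'b.png')
E
```

```text
riser
5173 [499.3 300.2] [163.  200.5] 85.42 [[393.0, 227.0], [593.0, 211.0], [606.0, 373.0], [406.0, 389.0]]
mat
2621 [568.2 -19. ] [139.7 134. ] 80.12 [[490.0, -76.0], [622.0, -99.0], [646.0, 38.0], [514.0, 61.0]]
sole front/back edges [[ 468. -185.    6.]
 [ 466. -310.    6.]]
shaft/nose [[ 469. -163.   23.]
 [ 468. -227.   23.]] nose [[ 475. -149.   30.]]
tips [[511. -74.  20.]
 [443. -57.  20.]]
block front/port, plate [[498. 279.  12.]
 [498. 275.  12.]] [[499. 324.  24.]
 [500. 294.  24.]]
```

Call:
{"method": "step_arm", "body": {
  "plan": "3.5 -1 0 5 100;7 -2 0 10 100;11 -3 0 15 100;15 -4.5 0 20 100;19 -6 0 25 100;23 -7 0 27.8 100;27 -8 0 27.8 100;31 -9.3 0 27.8 100;31 -9.3 0 27.8 100"
}}

```text
time_s: 1.7
eef_pos: [467.2, -255.3, 209.3]
ee_rot: [-0.0, 1.0, -0.02, 0.0]
force: [0.3, -0.4, 0.0]
grip_width: 0.999
```

```bash
cat >> h.py <<'E'
def tool():
    s=readout.sense(); w,x,y,z=s['ee_rot']
    from scipy.spatial.transform import Rotation as Ro
    return np.array(s['eef_pos']),Ro.from_quat([x,y,z,w]).as_matrix(),s
def shift(target):  # cm in tool axes
    p,R,s=tool(); return np.round(R.T@(np.array(target)-p)/10,2)
E
python3 - <<'E'
from h import *
p,R,s=tool(); C=cal('wrist'); im,d=cams.capture('wrist'); np.savez('w1.npz',im=im,d=d); print(p,R[:,1],-C[2].T@C[3],s['time_s'],s['grip_width']); save(im,'w1.png')
E
```

```text
[ 467.16995285 -255.25996137  209.31414028] [-3.95000018e-02 -9.99219298e-01 -7.37850579e-04] [ 546.586246   -259.62740714  374.13764578] 1.7 0.9988338223552411
```

View pics/w1.png

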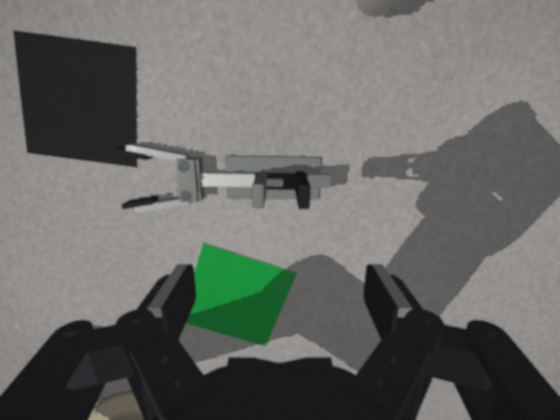

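```bash
python3 - <<'E'
from h import *
z=np.load('w1.npz'); save(cv2.resize(z['im'][135:220,110:360],(1000*4//5,85*16//5),interpolation=cv2.INTER_CUBIC),'w1c.png')
E
```

```text
(no output)
```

View pics/w1c.png

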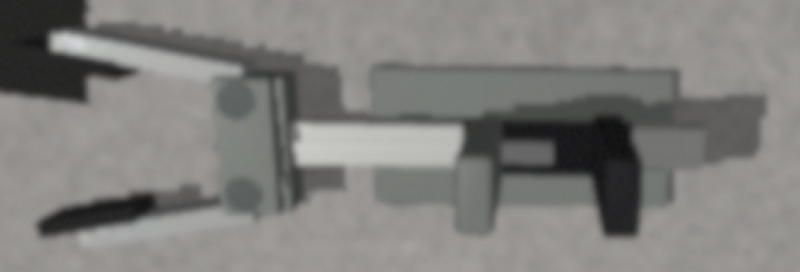

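```bash
python3 - <<'E'
from h import *
# wrist camera pose unchanged since the picture
C=cal('wrist'); f=lambda L:[(110+a/3.2-.3,135+b/3.2-.3) for a,b in L]
S=onz(f([(371,65),(680,69),(672,204),(375,206)]),6,C); print('sole FR BR BL FL\n',np.round(S,1))
print('post outer bottoms of top',np.round(onz(f([(456,235),(638,236)]),93,C),1))
print('shaft front mid/ back mid z21',np.round(onz(f([(296,143),(462,143)]),21,C),1))
print('nose hinges z30',np.round(onz(f([(236,98),(242,195)]),30,C),1))
print('tips top z27',np.round(onz(f([(52,40),(40,228)]),27,C),1))
d=np.load('w1.npz')['d']; 
E
```

```text
sole FR BR BL FL
 [[ 498.2 -192.5    6. ]
 [ 491.8 -312.5    6. ]
 [ 437.2 -309.5    6. ]
 [ 441.2 -188.7    6. ]]
post outer bottoms of top [[ 455.4 -230.4   93. ]
 [ 452.8 -287.5   93. ]]
shaft front mid/ back mid z21 [[ 471.7 -163.8   21. ]
 [ 469.1 -227.3   21. ]]
nose hinges z30 [[ 491.3 -146.2   30. ]
 [ 454.4 -143.3   30. ]]
tips top z27 [[514.9 -80.6  27. ]
 [443.6 -61.4  27. ]]
```

Call:
{"method": "step_arm", "body": {
  "plan": "0 0.44 4 0.5 100;0 0.44 8 0.5 100;0 0.44 12 0.5 100;0 0.44 14.5 0.5 100;0 0.44 16 0.5 100;0 0.44 16 0.5 100;0 0.44 16 0.5 72;0 0.44 16 0.5 72;0 0.44 16 0.5 72",
  "grip_force": 20
}}

```text
time_s: 2.65
eef_pos: [464.8, -263.1, 50.4]
ee_rot: [0.0, 1.0, -0.027, 0.001]
force: [0.2, 0.7, 0.6]
grip_width: 0.711
```

```bash
cat >> h.py <<'E'
def snap(n,f):
    C=cal(n); p,R,s=tool(); im,d=cams.capture(n); save(im,f+'.png'); np.savez(f+'.npz',im=im,d=d); import pickle; pickle.dump(C,open(f+'.cal','wb')); return im,d,C,p,R,s
E
python3 - <<'E'
from h import *
im,d,C,p,R,s=snap('wrist','w2'); print(p,s['dq'].round(3),s['grip_width'],R[:,1])
print(proj([p+R@[0,0,-18.7],[466.8,-259.7,93]],C))
save(cv2.resize(im[150:420,120:440],(800,675*800//800)) [:600],'w2c.png')
E
```

```text
[ 464.80206856 -263.14048063   50.4157081 ] [ 0.003  0.003  0.002 -0.005 -0.008 -0.   ] 0.7113826792157507 [-5.31836831e-02 -9.98584341e-01  9.00173533e-04]
[[277.20568821 263.29729282]
 [269.5293568  284.10103594]]
```

View pics/w2c.png

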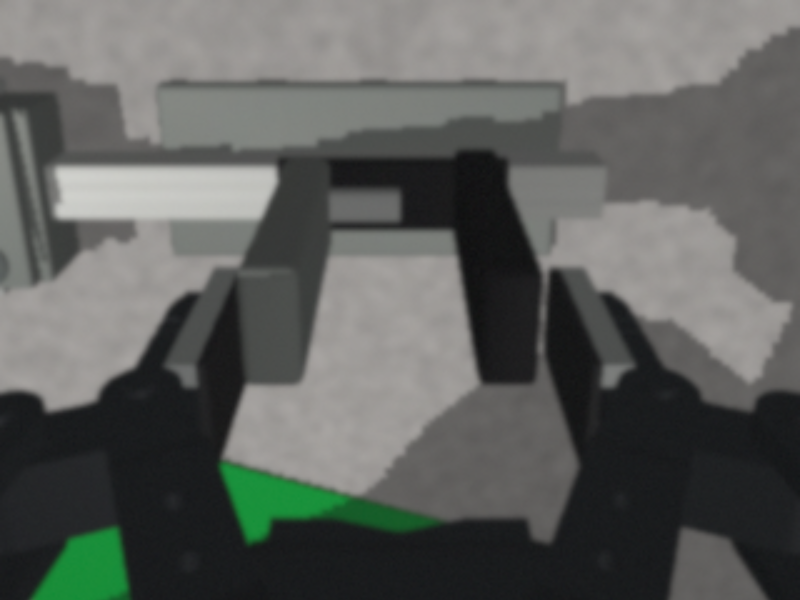

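```bash
python3 - <<'E'
from h import *; import pickle
C=pickle.load(open('w2.cal','rb')); f=lambda L:[(120+a/2.5-.3,150+b/2.5-.3) for a,b in L]
print('posts z93 FR,FL,BR,BL\n',onz(f([(239,270),(246,383),(540,272),(535,382)]),93,C).round(1))
S=onz(f([(160,84),(565,83),(553,254),(170,255)]),6,C); print('sole\n',S.round(1))
print('shaft',onz(f([(57,192),(270,192)]),21,C).round(1))
E
```

```text
posts z93 FR,FL,BR,BL
 [[ 482.1 -235.5   93. ]
 [ 457.5 -233.9   93. ]
 [ 478.8 -291.2   93. ]
 [ 454.8 -290.4   93. ]]
sole
 [[ 499.3 -196.4    6. ]
 [ 493.3 -314.3    6. ]
 [ 438.4 -311.5    6. ]
 [ 444.4 -191.1    6. ]]
shaft [[ 472.9 -167.3   21. ]
 [ 469.7 -228.    21. ]]
```

Call:
{"method": "step_arm", "body": {
  "plan": "0.36 0 0 0 71;0.36 0 0 0 68;0.36 0 0 0 66;0.36 0 0 0 65;0.36 0 0 0 64;0.36 0 0 0 64"
}}

```text
time_s: 3.3
eef_pos: [468.6, -264.3, 50.2]
ee_rot: [0.001, 1.0, -0.027, 0.001]
force: [0.3, -2.8, 5.5]
grip_width: 0.643
```

```bash
python3 - <<'E'
from h import *
p,R,s=tool(); print(p,s['grip_width'],s['force'])
E
```

```text
[ 468.61808036 -264.25194769   50.20220048] 0.6427109293839036 [ 0.31354562 -2.80505701  5.48368875]
```

Call:
{"method": "step_arm", "body": {
  "plan": "0 0 -0.5 0 64;0 0 -1 0 64;0 0 -2 0 64;0 0 -2 0 64;0 0 -2 0 64"
}}

```text
time_s: 3.8
eef_pos: [468.1, -263.0, 69.5]
ee_rot: [0.0, 1.0, -0.027, 0.0]
force: [-0.2, 0.5, -2.8]
grip_width: 0.642
```

```bash
python3 - <<'E'
from h import *
im,d,C,p,R,s=snap('wrist','w3'); print(p,s['grip_width'],s['force'],s['wrist_torque'])
save(cv2.resize(im[150:420,20:440],(800,514)),'w3c.png')
E
```

```text
[ 468.06730396 -262.98143017   69.52428942] 0.6419700785267458 [-0.16627313  0.5470683  -2.80252192] [-0.18556419 -0.02203849  0.06524006]
```

View pics/w3c.png

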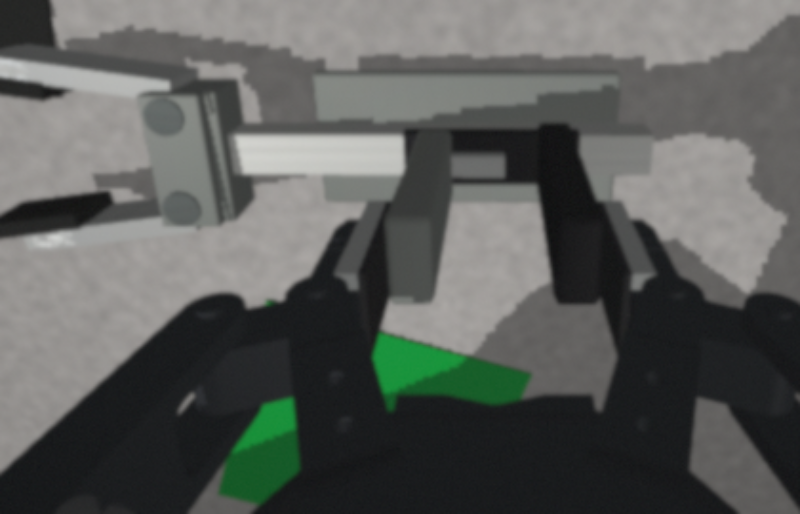

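Lifted, with the jaws still open (crop left). Now a closer look at the block from the top camera.

```bash
python3 - <<'E'
from h import *
im=np.load('top.npz')['im']; save(cv2.resize(im[210:260,115:195],(800,500),interpolation=cv2.INTER_CUBIC),'b2.png')
E
```

```text
(no output)
```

View pics/b2.png

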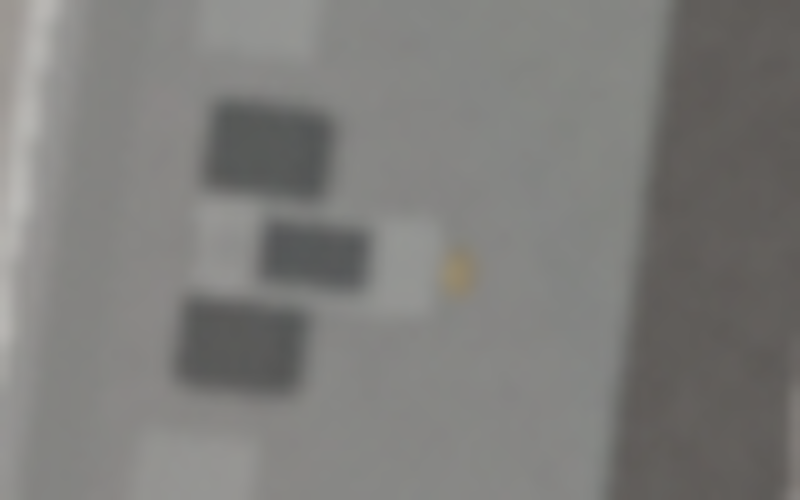

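```bash
python3 - <<'E'
from h import *
C=cal('top'); f=lambda L:[(115+a/10-.45,210+b/10-.45) for a,b in L]
print('block front corners, back',onz(f([(442,217),(433,315),(203,203),(193,290)]),24,C).round(1))
print('plate',onz(f([(262,222),(370,230),(364,293),(257,284)]),24,C).round(1))
print('brass tip/centre',onz(f([(475,271),(459,271)]),12,C).round(1))
print('buffers front edges',onz(f([(334,108),(325,200),(309,310),(300,393)]),38,C).round(1),'back',onz(f([(212,100),(200,188),(190,298),(176,382)]),38,C).round(1))
E
```

```text
block front corners, back [[511.1 277.3  24. ]
 [486.1 278.1  24. ]
 [512.6 339.5  24. ]
 [490.3 340.6  24. ]]
plate [[508.3 323.8  24. ]
 [507.2 295.7  24. ]
 [491.1 296.3  24. ]
 [492.4 324.1  24. ]]
brass tip/centre [[498.1 271.2  12. ]
 [498.  275.4  12. ]]
buffers front edges [[537.  302.7  38. ]
 [513.7 303.5  38. ]
 [485.9 305.8  38. ]
 [465.  306.9  38. ]] back [[538.  334.1  38. ]
 [515.6 335.7  38. ]
 [487.8 336.5  38. ]
 [466.6 338.7  38. ]]
```

Call:
{"method": "step_arm", "body": {
  "plan": "0 -1 0 0 64;0 -3 0 0 64;0 -6 0 0 64;0 -9.5 0 0 64;0 -13 0 0 64;0.1 -16.5 0 0 64;0.17 -20 0 0 64;0.17 -22.5 0 0 64;0.17 -24.5 0 0 64;0.17 -25.2 0 0 64"
}}

```text
time_s: 4.85
eef_pos: [482.5, -9.3, 69.2]
ee_rot: [-0.0, 1.0, -0.025, -0.0]
force: [-0.1, 1.1, -4.1]
grip_width: 0.644
```

Call:
{"method": "step_arm", "body": {
  "plan": "0 0 0.5 0 64;0 0 1.2 0 64;0 0 1.6 0 64;0 0 1.6 0 64"
}}

```text
time_s: 5.25
eef_pos: [482.9, -12.1, 52.8]
ee_rot: [-0.0, 1.0, -0.027, -0.0]
force: [-1.2, 0.2, -4.3]
grip_width: 0.643
```

```bash
python3 - <<'E'
from h import *
im,d,C,p,R,s=snap('wrist','w4'); print(p,R[:,1],s['grip_width'],s['force'],s['time_s'])
for x in (-20,0,40,80,100): # predicted shaft line heights by depth
    o=p+np.array([0,0,0]); f=-R[:,1]
    q=np.array([p[0],p[1],0])+f*(x+1.7)
    uv=proj([q+[0,0,23]],C)[0]; i,j=uv.round().astype(int)
    if 0<=i<560 and 0<=j<420:
        P,ok=cloud([(i,j)],d,C); print(x,uv.round(),P.round(1),ok)
T,dt,Ct,*_=snap('top','t4'); Q=[np.array([p[0],p[1],20])+(-R[:,1])*(x+1.7) for x in (0,115,200,300)]; print(proj(Q,Ct).round(1))
a=cv2.resize(im[130:330,0:300],(600,400)); b=cv2.resize(T[200:280,110:310],(800,320),interpolation=cv2.INTER_CUBIC)
o=np.zeros((600,800,3),np.uint8); o[:280,:420]=cv2.resize(a,(420,280)); o[280:600]=b; save(o,'w4c.png')
E
```

```text
[482.90375387 -12.14894809  52.80077062] [-5.42579856e-02 -9.98526940e-01 -1.44016198e-04] 0.6425962023132907 [-1.21571656  0.16720234 -4.25363677] 5.25
-20 [303. 230.] [[487.9 -29.3  37. ]] [ True]
0 [275. 230.] [[487.3 -10.6  33.2]] [ True]
40 [219. 230.] [[485.1  29.8  22.5]] [ True]
80 [163. 230.] [[487.7  69.4  23.8]] [ True]
100 [136. 230.] [[490.7  86.   28.9]] [ True]
[[271.1 246.1]
 [226.  242.2]
 [192.9 239.3]
 [154.3 235.8]]
```

View pics/w4c.png

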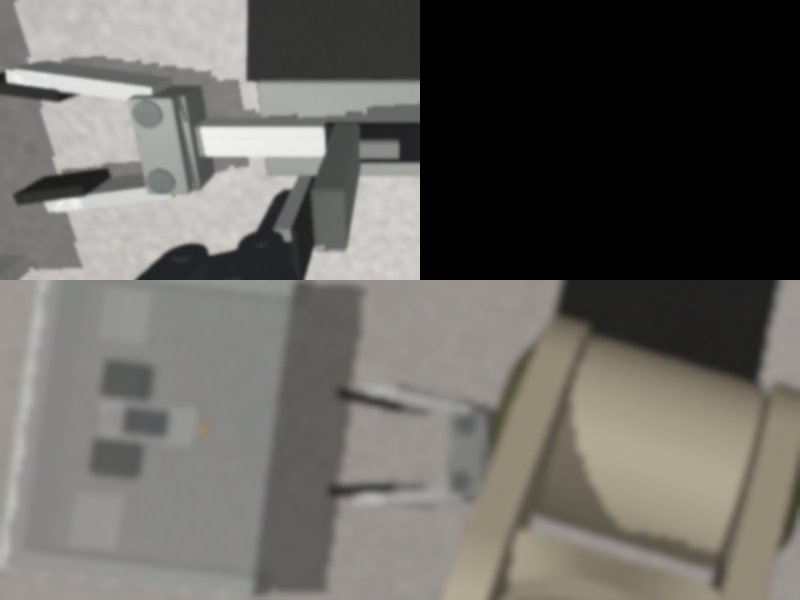

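```bash
python3 - <<'E'
from h import *
C=cal('top'); f=lambda L:[(110+a/4-.4,200+(b-280)/4-.4) for a,b in L]
t=onz(f([(341,389),(332,491)]),24,C); h=onz(f([(464,424),(461,481)]),32,C); print(t.round(1),h.round(1),t.mean(0),h.mean(0))
d=t.mean(0)-h.mean(0); print(np.degrees(np.arctan2(d[1],d[0])))
print('brass',onz(f([(203,430)]),12,C).round(1),'blockfront',onz(f([(198,407),(194,446)]),20,C).round(1),'mouth edge',onz(f([(297,283),(254,592)]),56,C).round(1))
d=h.mean(0); e=np.array([.0532,.9986]); 
print('axis at y=278: ',d[0]+.0532*(278-d[1]))
E
```

```text
[[525.5 185.2  24. ]
 [460.6 187.7  24. ]] [[505.4 104.9  32. ]
 [469.6 105.3  32. ]] [493.03652981 186.45894143  24.        ] [487.49177533 105.09379381  32.        ]
86.10151736021383
brass [[496.8 275.6  12. ]] blockfront [[511.1 277.5  20. ]
 [486.1 278.6  20. ]] mouth edge [[588.4 210.1  56. ]
 [397.4 226.5  56. ]]
axis at y=278:  496.6903854978852
```

Call:
{"method": "step_arm", "body": {
  "plan": "0.07 -0.7 0 0 64;0.07 -2 0 0 64;0.07 -3.5 0 0 64;0.07 -5 0 0 64;0.07 -6.2 0 0 64;0.07 -7.2 0 0 64;0.07 -8 0 0 64;0.07 -8 0 0 64"
}}

```text
time_s: 6.15
eef_pos: [488.1, 69.3, 53.4]
ee_rot: [-0.0, 1.0, -0.026, -0.0]
force: [0.7, 0.7, -3.3]
grip_width: 0.64
```

Call:
{"method": "step_arm", "body": {
  "plan": "0 -0.4 0 0 64;0 -0.9 0 0 64;0 -1.4 0 0 64;0 -1.9 0 0 64;0 -2.4 0 0 64;0 -2.77 0 0 64;0 -2.77 0 0 64;0 -2.77 0 0 64"
}}

```text
time_s: 6.95
eef_pos: [489.6, 96.1, 53.4]
ee_rot: [0.0, 1.0, -0.026, 0.0]
force: [-0.2, -0.3, -3.2]
grip_width: 0.637
```

```bash
python3 - <<'E'
from h import *
im,d,C,p,R,s=snap('wrist','w5'); print(p,R[:,1],s['grip_width'],s['force'],s['time_s'])
T,dt,Ct,*_=snap('top','t5')
a=cv2.resize(im[130:330,0:300],(420,280)); b=cv2.resize(T[205:265,120:270],(800,320),interpolation=cv2.INTER_CUBIC)
o=np.zeros((600,800,3),np.uint8); o[:280,:420]=a; o[280:600]=b; save(o,'w5c.png')
E
```

```text
[489.57482999  96.06398532  53.37904247] [-5.29266394e-02 -9.98598403e-01  8.03096818e-06] 0.6366329235586845 [-0.18224259 -0.26787308 -3.15563326] 6.95
```

View pics/w5c.png

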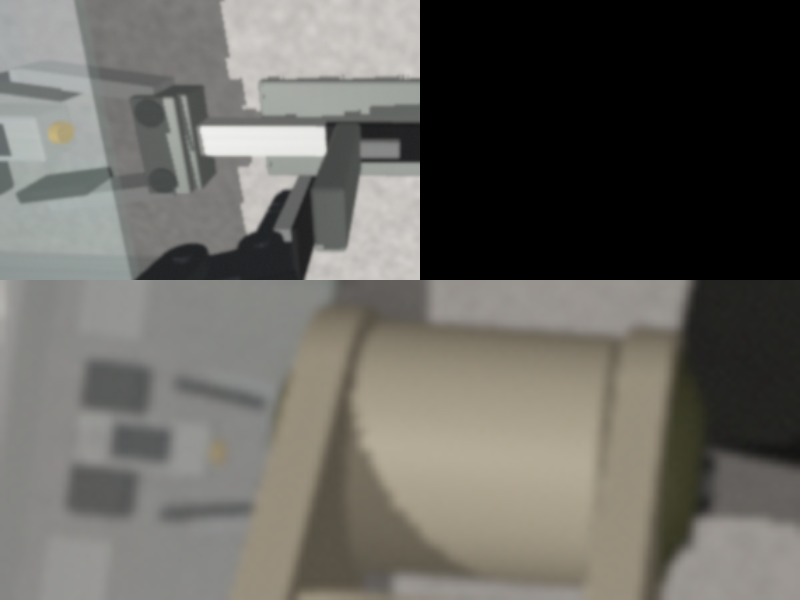

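```bash
python3 - <<'E'
from h import *
C=cal('top'); k=800/150; f=lambda L:[(120+a/k-.4,205+(b-280)/k-.4) for a,b in L]
print('tips',onz(f([(176,382),(161,516)]),25,C).round(1),'padbacks',onz(f([(264,404)]),25,C).round(1))
print('front',onz(f([(212,423),(206,474)]),24,C).round(1),onz(f([(212,423),(206,474)]),0,C).round(1),'buf',onz(f([(148,413),(132,515)]),8,C).round(1),'brass',onz(f([(218,453)]),12,C).round(1))
E
```

```text
tips [[529.8 294.1  25. ]
 [465.6 297.4  25. ]] padbacks [[520.7 250.9  25. ]]
front [[510.8 275.7  24. ]
 [486.3 277.2  24. ]] [[512.  282.4   0. ]
 [487.  283.9   0. ]] buf [[515.4 312.    8. ]
 [465.7 316.8   8. ]] brass [[497.  275.3  12. ]]
```

Call:
{"method": "step_arm", "body": {
  "plan": "0 -0.1 0 0 64;0 -0.2 0 0 63;0 -0.2 -0.05 0 61;0 -0.2 -0.1 0 59;0 -0.2 -0.15 0 57;0 -0.2 -0.15 0 55;0 -0.2 -0.15 0 54;0 -0.2 -0.15 0 54;0 -0.2 -0.15 0 54",
  "grip_force": 20
}}

```text
time_s: 7.95
eef_pos: [489.7, 98.0, 54.9]
ee_rot: [0.0, 1.0, -0.027, -0.0]
force: [0.1, -0.0, -3.8]
grip_width: 0.542
```

Call:
{"method": "step_arm", "body": {
  "plan": "0 0 0 0 53;0 0 0 0 53;0 0 0 0 52;0 0 0 0 52"
}}

```text
time_s: 8.35
eef_pos: [489.7, 98.0, 54.9]
ee_rot: [-0.0, 1.0, -0.027, 0.0]
force: [0.0, -0.4, -2.6]
grip_width: 0.524
```

Call:
{"method": "step_arm", "body": {
  "plan": "0 0 0 0 51;0 0 0 0 51"
}}

```text
time_s: 8.55
eef_pos: [489.7, 98.0, 54.9]
ee_rot: [0.0, 1.0, -0.027, 0.0]
force: [-0.0, -0.7, -3.3]
grip_width: 0.508
```

Call:
{"method": "step_arm", "body": {
  "plan": "0 0 0 0 50;0 0 0 0 50"
}}

```text
time_s: 8.75
eef_pos: [489.7, 98.0, 54.9]
ee_rot: [-0.0, 1.0, -0.027, 0.0]
force: [0.5, 0.1, -2.8]
grip_width: 0.501
```

Call:
{"method": "step_arm", "body": {
  "plan": "0 0 0 0 49;0 0 0 0 49;0 0 0 0 49"
}}

```text
time_s: 9.05
eef_pos: [489.7, 98.0, 54.9]
ee_rot: [0.0, 1.0, -0.027, -0.0]
force: [-0.4, 0.1, -3.2]
grip_width: 0.489
```

Call:
{"method": "step_arm", "body": {
  "plan": "0 0 0 0 48;0 0 0 0 48;0 0 0 0 48"
}}

```text
time_s: 9.35
eef_pos: [489.7, 98.0, 54.9]
ee_rot: [-0.0, 1.0, -0.027, 0.0]
force: [-0.0, -1.2, -3.3]
grip_width: 0.481
```

Call:
{"method": "step_arm", "body": {
  "plan": "0 0 0 0 47;0 0 0 0 47;0 0 0 0 47"
}}

```text
time_s: 9.65
eef_pos: [489.8, 98.0, 54.9]
ee_rot: [-0.0, 1.0, -0.027, 0.0]
force: [0.7, -0.2, -3.8]
grip_width: 0.474
```

Call:
{"method": "step_arm", "body": {
  "plan": "0 0 0 0 46;0 0 0 0 46;0 0 0 0 46"
}}

```text
time_s: 9.95
eef_pos: [489.8, 97.9, 55.0]
ee_rot: [0.0, 1.0, -0.027, 0.0]
force: [0.6, -2.5, -2.8]
grip_width: 0.465
```

Call:
{"method": "step_arm", "body": {
  "plan": "0 0 0 0 46;0 0 0 0 46;0 0 0 0 46"
}}

```text
time_s: 10.25
eef_pos: [489.7, 97.9, 54.9]
ee_rot: [0.0, 1.0, -0.027, 0.0]
force: [0.3, -1.4, -2.7]
grip_width: 0.46
```

```bash
python3 - <<'E'
from h import *
im,d,C,p,R,s=snap('wrist','w6'); print(p,s['grip_width'],s['force'],s['time_s'])
T,dt,Ct,*_=snap('top','t6')
print(readout.sense()['grip_width'])
a=cv2.resize(im[130:330,0:300],(420,280)); b=cv2.resize(T[205:265,120:270],(800,320),interpolation=cv2.INTER_CUBIC)
o=np.zeros((600,800,3),np.uint8); o[:280,:420]=a; o[280:600]=b; save(o,'w6c.png')
E
```

```text
[489.73802698  97.9276159   54.92780102] 0.4604675948834228 [ 0.33855506 -1.43114839 -2.73333933] 10.25
0.46097784514990003
```

View pics/w6c.png

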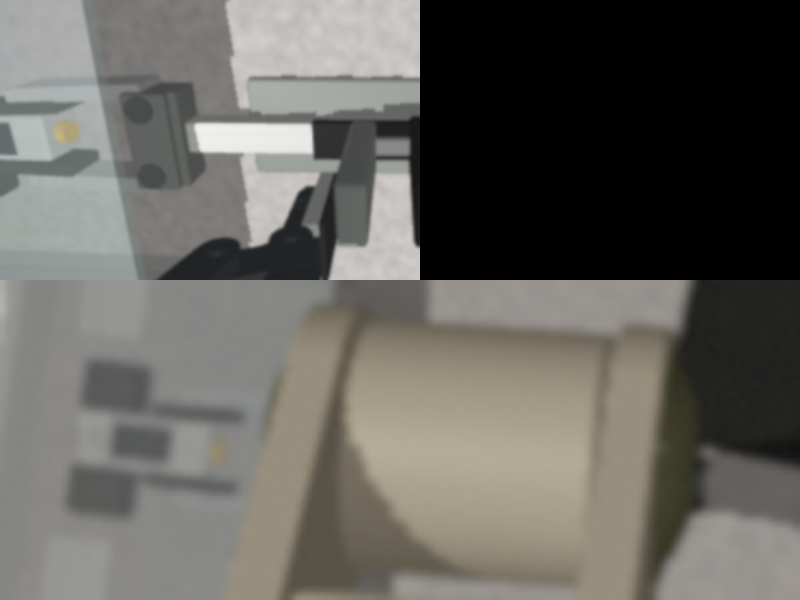

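Call:
{"method": "step_arm", "body": {
  "plan": "0 0.02 0 0 45;0 0.02 0 0 45;0 0.02 0 0 45;0 0.02 0 0 45;0 0.02 0 0 45"
}}

```text
time_s: 10.85
eef_pos: [489.7, 97.8, 54.9]
ee_rot: [-0.0, 1.0, -0.027, 0.0]
force: [0.4, -3.2, -2.0]
grip_width: 0.453
```

Call:
{"method": "step_arm", "body": {
  "plan": "0 0.02 0 0 44;0 0.02 0 0 44;0 0.02 0 0 44;0 0.02 0 0 44;0 0.02 0 0 44"
}}

```text
time_s: 11.35
eef_pos: [489.6, 97.7, 54.9]
ee_rot: [-0.0, 1.0, -0.027, -0.0]
force: [0.5, -1.3, -2.6]
grip_width: 0.452
```

Call:
{"method": "step_arm", "body": {
  "plan": "0 0.02 0 0 43;0 0.02 0 0 43;0 0.02 0 0 43;0 0.02 0 0 43"
}}

```text
time_s: 11.75
eef_pos: [489.6, 97.6, 54.9]
ee_rot: [-0.0, 1.0, -0.027, -0.0]
force: [0.2, 2.0, -1.8]
grip_width: 0.45
```

Call:
{"method": "step_arm", "body": {
  "plan": "0 0.1 0 0 43;0 0.2 0 0 43;0 0.3 0 0 43;0 0.4 0 0 43"
}}

```text
time_s: 12.15
eef_pos: [489.4, 93.5, 54.9]
ee_rot: [-0.0, 1.0, -0.027, -0.0]
force: [0.8, 4.3, -2.8]
grip_width: 0.453
```

Call:
{"method": "step_arm", "body": {
  "plan": "0 0.1 0 0 43;0 0.2 0 0 43;0 0.3 0 0 43;0 0.4 0 0 43;0 0.5 0 0 43;0 0.6 0 0 43"
}}

```text
time_s: 12.75
eef_pos: [489.1, 87.4, 54.9]
ee_rot: [-0.0, 1.0, -0.027, -0.0]
force: [1.5, 5.0, -1.8]
grip_width: 0.448
```

```bash
cat >> h.py <<'E'
def brass(n,f,win):
    im,d,C,p,R,s=snap(n,f); a,b,c,e=win; h=im.astype(int); m=np.zeros(im.shape[:2],bool)
    q=h[...,0]-h[...,2]; sub=q[c:e,a:b]; w=np.clip(sub-sub.max()*.5,0,None); v,u=np.mgrid[c:e,a:b]
    uv=(u*w).sum()/w.sum(),(v*w).sum()/w.sum(); print(f,'brass',np.round(uv,1),sub.max(),onz([uv],12,C).round(1),'tcp',p.round(1),s['grip_width'],s['force'].round(1),s['time_s']); return im,C
E
python3 - <<'E'
from h import *
for f in ['t5','t6']:
    im=np.load(f+'.npz')['im'].astype(int); q=(im[...,0]-im[...,2])[230:250,154:168]; i=np.unravel_index(q.argmax(),q.shape); w=np.clip(q-q.max()*.5,0,None); v,u=np.mgrid[230:250,154:168]; print(f,(u*w).sum()/w.sum(),(v*w).sum()/w.sum(),q.max())
brass('top','t7',(154,168,230,250))
E
```

```text
t5 160.33644859813083 236.85046728971963 38
t6 161.20491803278688 238.22131147540983 38
t7 brass [164.2 237.4] 39 [[496.4 265.5  12. ]] tcp [489.1  87.4  54.9] 0.44847642513928454 [ 1.5  5.  -1.8] 12.75
```

Call:
{"method": "step_arm", "body": {
  "plan": "0 0.2 0 0 43;0 0.4 0 0 43;0 0.6 0 0 43;0 0.8 0 0 43;0 1.0 0 0 43;0 1.2 0 0 43;0 1.4 0 0 43;0 1.6 0 0 43;0 1.8 0 0 43;0 2 0 0 43"
}}

```text
time_s: 13.8
eef_pos: [488.2, 67.2, 55.0]
ee_rot: [0.0, 1.0, -0.026, 0.0]
force: [1.5, 2.1, 0.9]
grip_width: 0.451
```

Call:
{"method": "step_arm", "body": {
  "plan": "0 0.3 0 0 43;0 0.7 0 0 43;0 1.1 0 0 43;0 1.5 0 0 43;0 1.9 0 0 43;0 2.3 0 0 43;0 2.7 0 0 43;0 3.1 0 0 43;0 3.3 0 0 43;0 3.3 0 0 43"
}}

```text
time_s: 14.8
eef_pos: [486.4, 34.1, 55.0]
ee_rot: [0.0, 1.0, -0.027, 0.0]
force: [0.3, 2.1, 5.9]
grip_width: 0.448
```

```bash
python3 - <<'E'
from h import *
brass('top','t8',(165,195,225,255))
E
```

```text
t8 brass [184.6 239.1] 60 [[493.9 212.4  12. ]] tcp [486.4  34.1  55. ] 0.44847871907185993 [0.3 2.1 5.9] 14.8
```

Call:
{"method": "step_arm", "body": {
  "plan": "0 0 -0.2 0 43;0 0 -0.5 0 43;0 0.1 -0.7 0 43;0 0.4 -0.8 0 43;0 1 -0.8 0 43;0 1.8 -0.8 0 43;0 2.8 -0.8 0 43;0 3.8 -0.8 0 43;0 4.5 -0.8 0 43;0 4.8 -0.8 0 43"
}}

```text
time_s: 15.85
eef_pos: [483.8, -14.4, 62.9]
ee_rot: [0.0, 1.0, -0.027, 0.0]
force: [0.5, -0.2, -4.9]
grip_width: 0.452
```

Call:
{"method": "step_arm", "body": {
  "plan": "0 0.3 0 0 43;0 0.8 0 0 43;0 1.6 0 0 43;0 2.4 0 0 43;0 3.2 0 0 43;0 3.8 0 0 43;0 4.2 0 0 43;0 4.4 0 0 43;0 4.4 0 0 43"
}}

```text
time_s: 16.75
eef_pos: [481.4, -57.5, 62.9]
ee_rot: [-0.0, 1.0, -0.027, 0.0]
force: [-1.0, -0.4, -5.1]
grip_width: 0.45
```

```bash
python3 - <<'E'
from h import *
im,C=brass('top','t9',(205,235,225,255))
w,d,Cw,p,R,s=snap('wrist','w9'); print(p,R[:,1])
o=np.zeros((600,800,3),np.uint8); o[:300,:800]=cv2.resize(w[110:260,0:400],(800,300)); o[300:]=cv2.resize(im[200:275,140:340],(800,300),interpolation=cv2.INTER_CUBIC); save(o,'w9c.png')
E
```

```text
t9 brass [220.4 242.1] 69 [[489.3 119.9  12. ]] tcp [481.4 -57.5  62.9] 0.4498542103191241 [-1.  -0.4 -5.1] 16.75
[481.4047267  -57.29237254  62.88693884] [-5.31762055e-02 -9.98585138e-01 -1.15291510e-04]
```

View pics/w9c.png

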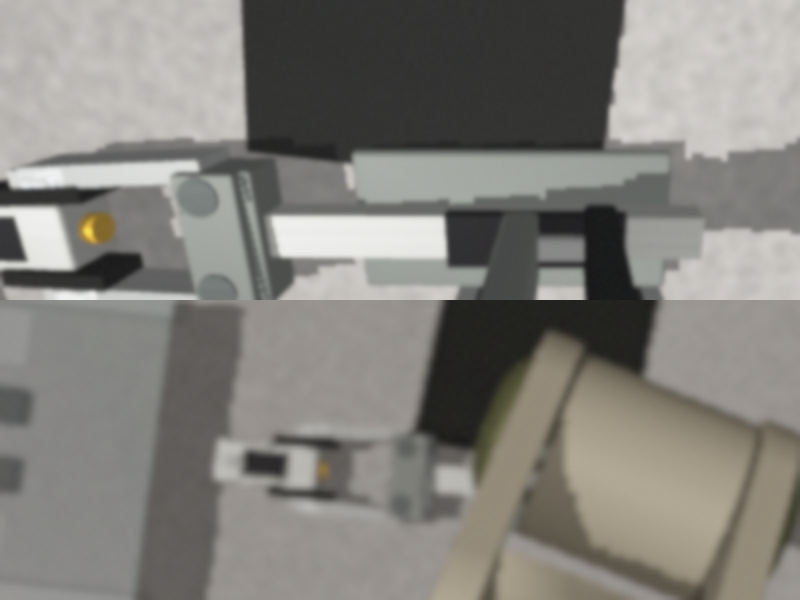

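Call:
{"method": "step_arm", "body": {
  "plan": "0 0 -0.5 0 43;0.5 0.8 -1 0 43;1.3 2.5 -1 0 43;2.5 5 -1 0 43;3.9 7.8 -1 0 43;5.3 10.6 -1 0 43;6.6 13.2 -1 0 43;7.7 15.4 -1 0 43;8.3 16.5 -1 0 43;8.45 16.8 -1 0 43"
}}

```text
time_s: 17.85
eef_pos: [557.3, -232.3, 72.5]
ee_rot: [0.0, 1.0, -0.028, 0.0]
force: [-1.8, 0.3, -5.3]
grip_width: 0.448
```

Call:
{"method": "step_arm", "body": {
  "plan": "0 0 0 0 43;0 0 0 0 43;0 0 0 0 43"
}}

```text
time_s: 18.15
eef_pos: [556.8, -229.1, 73.0]
ee_rot: [-0.0, 1.0, -0.026, -0.0]
force: [-0.6, -0.2, -4.0]
grip_width: 0.449
```

```bash
python3 - <<'E'
from h import *
w,d,C,p,R,s=snap('wrist','w10'); print(p,R[:,1],s['grip_width'],s['force'])
T,dt,Ct,*_=snap('top','t10'); v,u=np.mgrid[:420,:560]
Q,ok=cloud(np.c_[u.ravel(),v.ravel()],dt,Ct); Q=Q.reshape(420,560,3)
q=p+(-R[:,1])*211; uv=proj([[q[0],q[1],40]],Ct)[0].round(); print(q,uv); i,j=uv.astype(int)
print('block zone z from top\n',Q[j-8:j+9:2,i-20:i+21:4,2].round())
m=(Q[...,2]>25)&(abs(u-i)<22)&(abs(v-j)<9); print(Q[m][:,:2].mean(0),np.ptp(Q[m],0), np.median(Q[m][:,2]))
E
```

```text
[ 556.77355226 -229.07748686   72.99809657] [-5.25039684e-02 -9.98620706e-01 -1.34070498e-04] 0.4492759754810691 [-0.64566976 -0.18897582 -4.00170854]
[567.85188959 -18.36851781  73.02638545] [275. 212.]
block zone z from top
 [[ 2.  4.  2.  2.  2.  2.  1. 38. 44. 42. 47.]
 [ 2. -0.  1. -1.  4.  3. 44. 44. 49. 44. 44.]
 [ 4.  3. 43. 41. 43. 38. 45. 42. 42. 44.  4.]
 [-1.  1. 39. 41. 42. 44. 40. 43. 39.  2.  4.]
 [ 1.  3. 43. 46. 42. 41. 42. 43. 39. -0.  4.]
 [ 3.  2. 40. 39. 41. 43. 42. 43. 40.  0.  2.]
 [ 1.  2. 42. 39. 43. 42. 42. 42. 33.  3.  5.]
 [ 3.  2.  2.  2. 29. 41. 37. 42.  4.  2.  4.]
 [ 1. -0. -0.  5. -1.  5. 44. 44. 45. 45. -1.]]
[568.02395464 -24.58862878] [ 130.69262694   86.16145091 1019.00994807] 42.001519647547035
```

Call:
{"method": "step_arm", "body": {
  "plan": "0 0 0.4 0 43;0 0 0.8 0 43;0 0 1.1 0 43;0 0 1.25 0 43;0 0 1.35 0 43;0 0 1.35 0 43"
}}

```text
time_s: 18.85
eef_pos: [556.8, -229.6, 59.3]
ee_rot: [-0.0, 1.0, -0.027, -0.0]
force: [-0.2, -0.5, -4.7]
grip_width: 0.45
```

Call:
{"method": "step_arm", "body": {
  "plan": "0 0 0.05 0 43;0 0 0.1 0 43;0 0 0.1 0 43"
}}

```text
time_s: 19.15
eef_pos: [556.9, -229.6, 58.4]
ee_rot: [-0.0, 1.0, -0.027, 0.0]
force: [-0.6, 0.4, -4.8]
grip_width: 0.449
```

Call:
{"method": "step_arm", "body": {
  "plan": "0 0 0.05 0 43;0 0 0.1 0 43;0 0 0.1 0 43"
}}

```text
time_s: 19.45
eef_pos: [556.9, -229.7, 57.5]
ee_rot: [0.0, 1.0, -0.027, 0.0]
force: [-1.2, 0.3, -3.3]
grip_width: 0.447
```

Call:
{"method": "step_arm", "body": {
  "plan": "0 0 0.05 0 43;0 0 0.05 0 43;0 0 0.05 0 43"
}}

```text
time_s: 19.75
eef_pos: [557.0, -229.7, 57.0]
ee_rot: [0.0, 1.0, -0.027, 0.0]
force: [-0.7, -2.3, -2.7]
grip_width: 0.45
```

Call:
{"method": "step_arm", "body": {
  "plan": "0 0 0.05 0 43;0 0 0.05 0 43;0 0 0.05 0 43"
}}

```text
time_s: 20.05
eef_pos: [557.0, -229.7, 56.5]
ee_rot: [0.0, 1.0, -0.027, 0.0]
force: [0.3, -2.1, -0.8]
grip_width: 0.447
```

Call:
{"method": "step_arm", "body": {
  "plan": "0 0 0.05 0 43;0 0 0.05 0 43;0 0 0.05 0 43"
}}

```text
time_s: 20.35
eef_pos: [557.0, -229.7, 56.0]
ee_rot: [0.0, 1.0, -0.027, 0.0]
force: [-0.0, -1.9, -0.2]
grip_width: 0.448
```

Call:
{"method": "step_arm", "body": {
  "plan": "0 0 0 0 44;0 0 0 0 45;0 0 0 0 46;0 0 0 0 47;0 0 0 0 49;0 0 0 0 52;0 0 0 0 56;0 0 0 0 60;0 0 0 0 64;0 0 0 0 64"
}}

```text
time_s: 21.35
eef_pos: [556.9, -229.6, 55.9]
ee_rot: [-0.0, 1.0, -0.027, -0.0]
force: [-1.0, 0.0, -3.1]
grip_width: 0.642
```

```bash
python3 - <<'E'
from h import *
w,d,C,p,R,s=snap('wrist','w11'); print(p,R[:,1],s['grip_width'],s['force'])
T,dt,Ct,*_=snap('top','t11'); v,u=np.mgrid[:420,:560]
i,j=275,212; Q,ok=cloud(np.c_[u.ravel(),v.ravel()],dt,Ct); Q=Q.reshape(420,560,3)
print(Q[j-10:j+15:2,i-20:i+25:4,2].round())
o=np.zeros((600,800,3),np.uint8); o[:300]=cv2.resize(w[110:260,0:400],(800,300)); o[300:]=cv2.resize(T[175:250,220:420],(800,300),interpolation=cv2.INTER_CUBIC); save(o,'w11c.png')
E
```

```text
[ 556.85496948 -229.6123635    55.87712354] [-5.31275312e-02 -9.98587735e-01 -2.38881725e-05] 0.6424535074579908 [-0.97346858  0.0051066  -3.11676221]
[[ 3.  2.  6.  4.  5. -1.  2. 34. 33. 29. 32. 25.]
 [ 2.  4.  5.  3.  4.  5.  3. 16. 31. 31. 31. 29.]
 [-0.  3. -1.  2.  2. -1.  3.  2.  3. 13. 29.  1.]
 [ 4.  2. 26. 29. 27. -0.  3.  3.  3.  2.  1.  1.]
 [-1.  2. 28. 26. 28. 27. 26. 28. 25.  3.  7.  0.]
 [ 2.  8. 28. 28. 29. 29. 27. 29. 23.  0.  1.  1.]
 [ 1.  5. 25. 29. 25. 27. 30. 28. 27.  4.  4. -1.]
 [-1.  1. 23. 25. 24. 29. 25. 26. 18.  2.  2.  4.]
 [ 2.  5.  1. 10. 25. 27. 30. 29.  2.  2.  0. -1.]
 [ 3.  2.  4.  4.  2.  3.  5.  4.  2.  3.  0.  2.]
 [ 5.  1.  3.  1.  1.  1.  3.  2.  5.  2.  2.  4.]
 [ 2.  4.  3. -2.  3.  3.  1.  2. 31. 31.  2.  3.]
 [ 1.  4.  1.  6.  2.  4. 33. 33. 33. 35. 33. 28.]]
```

View pics/w11c.png

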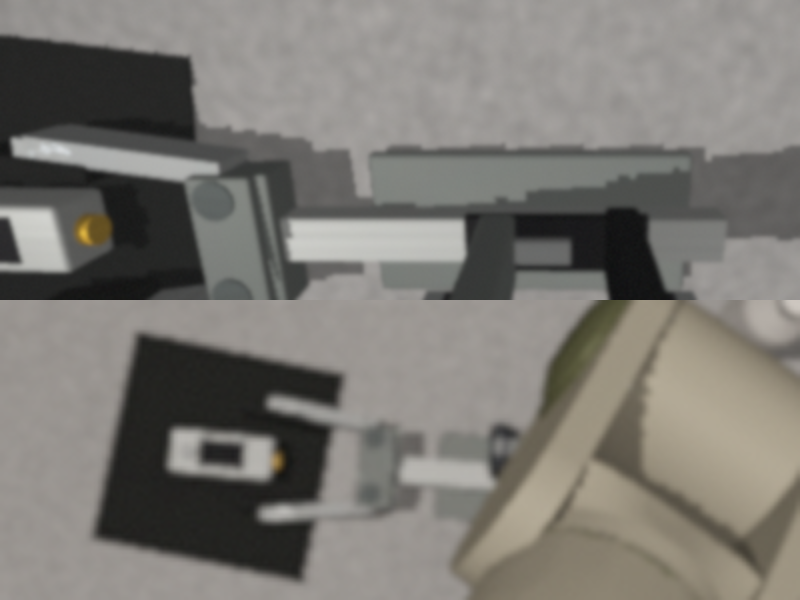

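Call:
{"method": "step_arm", "body": {
  "plan": "0 0.4 0 0 64;0 1.2 0 0 64;0 2.4 0 0 64;0 3.8 0 0 64;0 5.2 0 0 64;0 6.6 0 0 64;0 8 0 0 64;0 9.2 0 0 64;0 9.8 0 0 64;0 10 0 0 64"
}}

```text
time_s: 22.45
eef_pos: [551.4, -330.1, 55.8]
ee_rot: [-0.0, 1.0, -0.027, -0.0]
force: [-0.8, 0.3, -3.2]
grip_width: 0.645
```

Call:
{"method": "step_arm", "body": {
  "plan": "0 0 0.1 0 64;0 0 0.2 0 64;0 0 0.3 0 64;0 0 0.3 0 64"
}}

```text
time_s: 22.85
eef_pos: [551.6, -329.1, 52.7]
ee_rot: [-0.0, 1.0, -0.026, -0.0]
force: [0.5, 0.7, -3.4]
grip_width: 0.64
```

Call:
{"method": "step_arm", "body": {
  "plan": "0 0 0.05 0 64;0 0 0.1 0 64;0 0 0.1 0 64"
}}

```text
time_s: 23.15
eef_pos: [551.6, -329.4, 51.8]
ee_rot: [-0.0, 1.0, -0.027, -0.0]
force: [0.5, 0.2, -3.4]
grip_width: 0.643
```

Call:
{"method": "step_arm", "body": {
  "plan": "0 0 0.05 0 64;0 0 0.1 0 64;0 0 0.1 0 64"
}}

```text
time_s: 23.45
eef_pos: [551.9, -329.7, 51.4]
ee_rot: [0.0, 1.0, -0.027, 0.0]
force: [0.9, -0.2, 0.7]
grip_width: 0.639
```

Call:
{"method": "step_arm", "body": {
  "plan": "0 0 0.05 0 65;0 0 0.05 0 67;0 0 0.05 0 69;0 0 0.05 0 72;0 0 0.05 0 78;0 0 0.05 0 86;0 0 0.05 0 95;0 0 0.05 0 100;0 0 0.05 0 100;0 0 0.05 0 100"
}}

```text
time_s: 24.45
eef_pos: [551.6, -329.5, 50.4]
ee_rot: [-0.0, 1.0, -0.027, 0.0]
force: [-0.4, 1.0, 0.6]
grip_width: 0.996
```

Call:
{"method": "step_arm", "body": {
  "plan": "0 0 -1 0 100;0 0 -3 0 100;0 0 -6 0 100;0 0 -10 0 100;0 0 -14 0 100;0 0 -16 0 100;-3 0 -17 0 100;-7 0 -17 0 100;-9 0 -17 0 100;-9 0 -17 0 100"
}}

```text
time_s: 25.45
eef_pos: [460.1, -324.8, 221.9]
ee_rot: [0.001, 1.0, -0.027, 0.0]
force: [-1.0, -0.1, -0.5]
grip_width: 1.0
```

```bash
python3 - <<'E'
from h import *
w,d,C,p,R,s=snap('wrist','w12'); print(p,s['grip_width'],s['force'],s['time_s'])
T,dt,Ct,*_=snap('top','t12')
S,_,_,*_=snap('scene','s12')
o=np.zeros((600,800,3),np.uint8); o[:300,:400]=cv2.resize(w,(400,300)); o[:300,400:]=cv2.resize(S[130:280,120:320],(400,300)); o[300:]=cv2.resize(T[150:280,220:450],(800,452))[:300]; save(o,'w12c.png')
E
```

```text
[ 460.06405735 -324.76823966  221.91262941] 1.0004391030832318 [-1.01241408 -0.14690445 -0.47987327] 25.45
```

View pics/w12c.png

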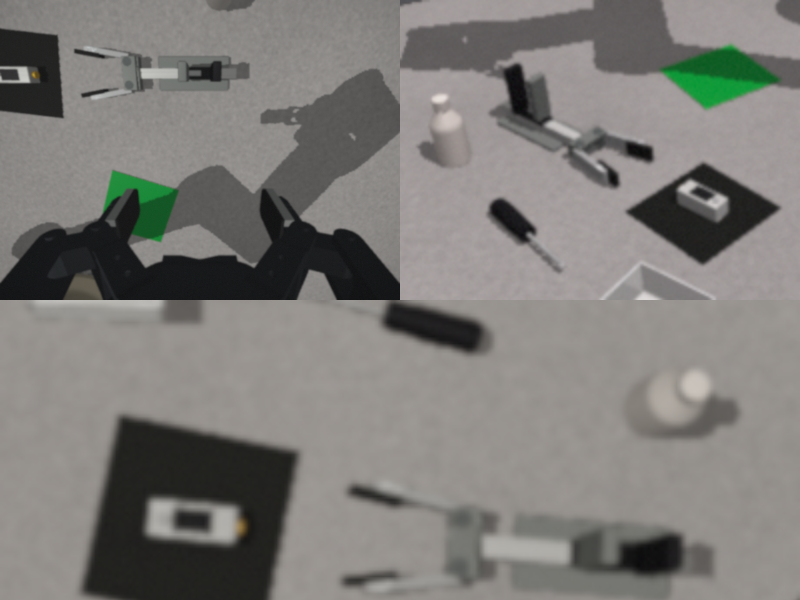

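The block lies flat in the middle of the black mat. The reacher stands on its sole, clear of it, and the bystanders are undisturbed.

```bash
python3 -c "
from h import *
print(workorder.finish_job())"
```

```text
the job is handed in; nothing more can be done
None
```

The attenuator block is out from under the shelf and lying flat near the centre of the black mat, and I have handed the job in. The reacher stands on its sole about 40 mm clear of the mat edge, by eye from the last picture. The arm finished at about 25.5 s and touches nothing.

**How it went:**
- **Squeeze:** I kept the grip setting at 20 N and closed in small steps. The fingers stalled at about 45% opening, which I took as the pads meeting the block.
- **Drawing out:** The pull took about 5 N. The block moved out with the reacher without slipping, 53 mm for 53 mm.
- **Setting down:** I lowered the block until the force changed and went about 1.5 mm further, so it carried roughly 4–5 N before I let go. I then backed off 100 mm and set the reacher down.

**Last checks:** After release the block's top read about 27 mm all over (26 mm expected on the mat), so it is flat. The final pictures show the tub, bottle and screwdriver apparently where they were.

**What was off:**
- **Contact with the mat:** During the draw, the reacher's sole brushed the edge of the mat with about 9 N, so I lifted 8 mm to clear it.
- **Pad pressure:** It was never measured directly. I estimate up to about 7 N per pad at worst during the draw, under the 8 N crush limit.

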